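# White tile face down on the reflectance meter

## Task

Get the reflectance meter ready for calibration: the white tile is lying face up on the bench; turn it over by standing it on edge in the slotted stand, letting go and taking it again from the other side, then lay it face down on the measuring port, flat between the corner stops. Then swing the clamp arm down so that its foot rests on the back of the tile. Hold the tile only by its black frame, never touching the white face, and leave the other things on the bench where they are.

Things in the scene. Friction and masses are not known exactly. Their poses are not given: they have to be found in the camera images.
- tile: White calibration tile in a black holder frame, 50 mm (its x) x 70 mm (its y) x 14 mm (its z), 0.1 to 0.2 kg, loose. Origin: centre of the black back; +z points out of the white face. The white face (40 x 60 mm) lies 0.7 mm below the rim, with 5 mm of black frame all round. It starts on the bench face up. Hold it across its 50 mm width by the two ribbed long sides.
- tile_centre (a point): Middle of the tile's holder, 7 mm from either face.
- stand: Slotted stand: fixed black block 40 mm in x, 96 mm in y. Origin: centre of its underside. The slot runs along its x, open at both ends. The tile stands in it on one 50 mm edge, width along x, leaning 8 degrees at most; its ribbed sides then overhang the stand by 5 mm at each end, so fingers pass outside.
- slot (a point): Centre of the slot floor, 12 mm above the bench; axes as the stand's. The slot is 16 mm wide in y and 16 mm deep, with flared lips above, up to 33 mm above the bench. Beside the two slot walls (22 mm either side of here) the stand is only a 12 mm high plate.
- meter: Reflectance meter: fixed white case, 218 x 166 mm, its top 50 mm above the bench (54 mm at the console). Origin: on the bench right under the port; x points to the clamp hinge, z up. The case reaches from x = -62 to +156 mm, y = -83 to +83 mm.
- port (a point): Centre of the round measuring port, on a dark pedestal 80 mm above the bench; axes as the meter's. The tile lies here with its 50 mm width along x, 70 mm length along y, either way round. Corner stops 7 mm high with outward-flared lips leave 2 mm play all round. For |y| under 30 mm the pedestal is only 40 mm wide, so fingers have room beside the tile down to the case top.
- clamp (a joint): Hinge of the clamp arm, rad: 0 = arm level, foot on a tile lying flat in the stops; pi/2 = upright. It starts leaning back past upright (1.62 to 1.80, stop at 1.85), held by slight friction. Pushed toward -x of the meter to below about 1.3, the arm (0.35 kg) sinks by its own weight, slowed by a damped hinge, in 2 to 3 s.
- clamp_hinge (a point): Hinge axis of the clamp arm (parallel to the meter's y), 122 mm behind the port (+x) and 32 mm above it, between two fixed metal cheeks 30 mm apart over their outsides.
- clamp_knob (a point): Centre of the black ball knob, 24 mm in diameter, at the clamp arm's free end. The arm is a flat bar 15 mm wide (y), 10 mm thick, 128 mm long from the hinge. The knob centre lies 122 mm along it and 22 mm off its centre line, on the side away from the foot: behind the arm (+x) while it is up, above it when down.
- beaker_small: Small plastic beaker, 58 mm wide, 59 mm high; origin at the centre of its underside. A bystander: leave it.
- vial: Small vial with a black cap, 22 mm wide, 46 mm high; origin at the centre of its underside. A bystander: leave it.
- timer: Round lab timer, 65 mm wide, 30 mm high; origin at the centre of its underside. A bystander: leave it.

How it is judged:
By the outcome, as a careful person would: the job done as asked, in the order asked, and still so for the second after the job is handed in, with the robot touching nothing.
It also fails if it takes over 64 s, if anything falls off the work surface, if the arm or the gripper's body presses on something with over 40 N, if the wrist force passes 120 N, or if a joint passes its speed limit or range.

## Robot

A 6-joint arm with a two-finger parallel gripper is mounted at the origin on a cart in front of the work surface, level with it; the furniture and walls round the work are solid. World frame = base frame: x ahead of the robot, y to its left, z up, the work surface at z = 0. Lengths are in m, angles in rad, forces in N, time in s.
With the tool pointing down it reaches from about 0.35 to 0.875 m from the base axis. Payload 4.2 kg.
Tool frame: the origin (TCP) lies at the very end of the fingers, on their centre line; the grasp point (between the pads) lies behind it (grasp_offset is the x of the grasp point in the tool frame, in m); x points along the fingers, z is the direction in which the jaws open and shut, and the axes are right-handed (so a half turn about x gives the same grasp; the last joint's range is limited). The gripper opens to 85 mm and grips with 20 to 120 N. Pads are 22 mm wide; open, the fingers measure 114 mm over their backs; the gripper's body (76 mm by 85 mm) begins 54 mm behind the grasp point. The pads swing forward as they close: fully open they stand 13 mm farther back than shut.
Start: joints at [1.526, 0.385, 0.008, 0, -1.194, -0.259], TCP at [0.187, 0.596, 0.231] pointing down, gripper open.
Joint ranges: [-3.14, 3.14], [-1.21, 2.06], [-1.07, 1.41], [-3.16, 2.05], [-2.99, -0.16], [-3.1, 3.1]. Speed limits (rad/s): [2.79, 2.79, 3.14, 3.14, 3.14, 3.14].

## Interface

Orientations are given as a unit quaternion [x, y, z, w].
In Python, from bench import * gives the robot as it stands.
- The arm moves only by the shell command python3 -m creep 'ROWS'. ROWS is text: rows parted by semicolons, each of 7 numbers parted by spaces: the turn, a rotation vector about the world's x, y, z in rad, then the shift along the world's x, y, z in m, then the closure, from -1 (fully open) to 1 (shut), so that 0 is half open. A call has 1 to 10 rows; each row is the pose to reach, as a shift and turn from the pose commanded when the call began; what a row does not reach only later rows make up. A row lasts 1/10 s, in which the tool goes at most 50 mm and 8.59 degrees, less where a joint would pass 70% of its speed; a pose out of reach is approached as far as the arm can. A call with a gripper value outside its range is refused whole. The fingers move at their own pace and stop on an object; the grip force is fixed at half the most. Time passes only in rows, so rows that repeat a pose let the fingers close. It gives the time, the measured TCP pose, the force and the opening at its end, in the units of the state.
- state(): the state, without advancing time (a new reading comes with each control period).
- read_camera(name): name is "scene" or "top"; returns the picture (420x560x3 uint8, red, green, blue); there is no depth.
- camera_info(name): a dict with "mtx" (3x3 intrinsics, pixels), "k1" (the pictures are not rectified: a ray, as slopes to the right and down, at radius r is drawn at 1 + k1 r^2 times it, then the intrinsics apply), "pose" (4x4, takes a point from camera to world coordinates). Camera axes: x right, y up, looking along -z (the intrinsics and any distortion apply to the point x, -y, -z); pixel columns grow to the right and rows downward; lengths in m; the calibration is good to about 2 mm. A picture is of the moment at which its call begins. camera_info takes no time and is no camera call.
- finish_job(): hands the job in, once; it reports no verdict.
Trained networks look in the newest picture that a camera, given by its name, has taken for a name from the list of things; names that differ only in an ending like _2 or _b are one class to them, and where a whole thing is asked for, a point or a joint stands for the part that bears it (a point fixed in the world has none). Each returns a list of dicts, best first, with "conf" (0 to 1); they miss things now and then, are a little off and sometimes report something else, mostly with a low value. They report only what shows in the picture. A call takes as long as a camera call.
- trace(camera, label): "region" (420x560 bool, what is visible of it).
- pinpoint(camera, label): "centre" ([x, y, z] in m, in world coordinates, good to about 4 mm: a listed point, or the origin of a listed thing).
The state is a dict: "time": time; "joint_pos": joint angles; "joint_velocities": joint speeds; "effort": joint torques, N m; "ee_pos": TCP position; "ee_rot": TCP orientation; "force": force on the tool from outside, world axes, zero at the start; "ft_torque": the same for the moment, N m; "grip_width": opening from 0.0 (shut) to 1.0 (fully open).
Only numpy, scipy, OpenCV 4.12 (cv2) and the standard library are available. Lean on these libraries where they do the work, as an engineer would, in place of code of your own. Each camera call takes 0.05 s, during which the arm holds its last target. There are 200 camera calls.

## Working session

There is one attempt and no reset: what is moved stays moved. The work goes in short steps, Python scripts to look and compute and a shell command to move; the robot and the scene stay as the last step left them, time stands still between calls to the robot, and variables do not carry over. Pictures are saved under pics/ and viewed, about 8 in all and at most 12, crops included, and the job is handed in when it is done.

```bash
ls; mkdir -p pics
python3 - <<'E'
from bench import *
import cv2,numpy as np
s=state();print(s)
for c in("scene","top"):
    im=read_camera(c);cv2.imwrite(f"pics/{c}0.png",im[:,:,::-1]);i=camera_info(c);print(c,np.round(i["mtx"],1).tolist(),i["k1"],np.round(i["pose"],3).tolist())
    for l in("tile","tile_centre","stand","slot","meter","port","clamp_hinge","clamp_knob","beaker_small","vial","timer"):
        print(l,[(round(d["conf"],2),np.round(d["centre"],3).tolist()) for d in pinpoint(c,l)[:2]])
E
```

```text
pics
{'time': 0.0, 'joint_pos': array([ 1.52558417e+00,  3.85601321e-01,  6.63653148e-03, -4.95421634e-04,
       -1.19399806e+00, -2.58595284e-01]), 'joint_velocities': array([ 1.37549976e-03, -6.17750212e-05,  9.07198940e-04,  6.01201497e-04,
       -2.33434316e-04,  8.28924207e-04]), 'effort': array([-9.40900391e-04, -3.92285407e+01,  1.88399899e+01,  4.18602973e+00,
       -4.69450315e-03,  5.33468182e-06]), 'ee_pos': array([0.18678344, 0.59583326, 0.23019928]), 'ee_rot': array([-0.56933281, -0.41803593,  0.570548  , -0.41902398]), 'force': array([-0.5990766 ,  0.70926221, -0.0700318 ]), 'ft_torque': array([0.05243154, 0.0025718 , 0.00177053]), 'grip_width': 1.002986508604224}
scene [[506.7, 0.0, 278.1], [0.0, 506.7, 205.1], [0.0, 0.0, 1.0]] -0.12255584904123061 [[0.764, 0.321, -0.56, -0.181], [-0.645, 0.387, -0.659, -1.08], [0.005, 0.865, 0.503, 0.802], [0.0, 0.0, 0.0, 1.0]]
tile [(0.61, [0.517, -0.377, 0.001])]
tile_centre []
stand [(0.94, [0.526, -0.214, 0.002])]
slot [(0.78, [0.522, -0.216, 0.01])]
meter [(0.72, [0.517, -0.03, -0.0])]
port [(0.74, [0.514, -0.028, 0.084]), (0.
[... 311 characters left out ...]
, 0.0, 281.2], [0.0, 463.5, 211.6], [0.0, 0.0, 1.0]] -0.11523673380370038 [[0.276, 0.846, -0.456, -0.138], [-0.961, 0.25, -0.117, -0.376], [0.015, 0.471, 0.882, 1.52], [0.0, 0.0, 0.0, 1.0]]
tile [(0.68, [0.521, -0.372, -0.002])]
tile_centre [(0.67, [0.515, -0.379, 0.011])]
stand [(0.82, [0.526, -0.213, 0.0])]
slot [(0.83, [0.525, -0.215, 0.009]), (0.61, [0.521, -0.374, -0.002])]
meter [(0.95, [0.516, -0.03, -0.002])]
port [(0.74, [0.51, -0.03, 0.079])]
clamp_hinge [(0.95, [0.632, -0.048, 0.116])]
clamp_knob [(0.57, [0.671, -0.049, 0.227])]
beaker_small [(0.77, [0.526, 0.228, 0.003])]
vial [(0.64, [0.652, -0.211, -0.001])]
timer [(0.78, [0.47, -0.602, 0.001]), (0.41, [0.522, -0.373, -0.003])]
```

View pics/scene0.png

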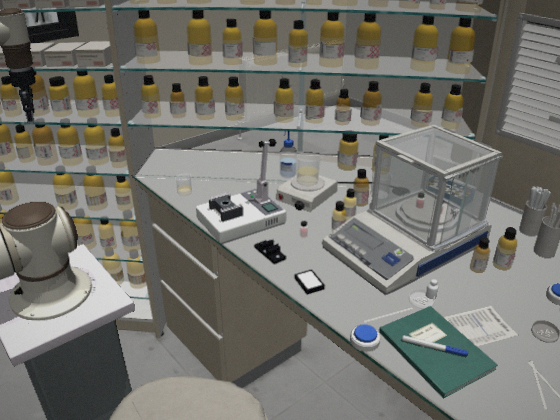

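View pics/top0.png

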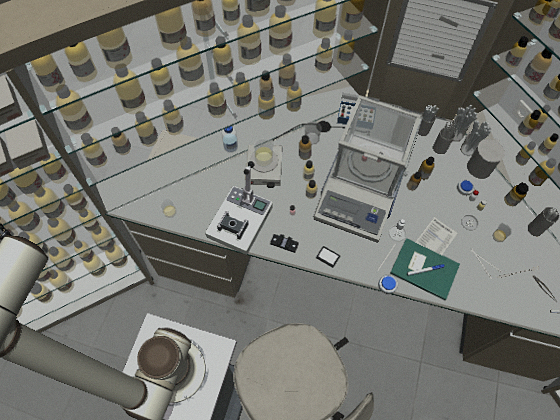

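The scene view shows the tile at (310,281), the stand at (268,250) and the meter at (242,212). The clamp is upright with its knob at (268,143). In the top view the tile is at (328,256), the stand at (285,242) and the port at (234,228). Next I measure the yaws, using views rectified at the known heights.

```bash
cat > h.py <<'E'
from bench import *
import cv2,numpy as np
from scipy.spatial.transform import Rotation as R
def p2w(c,px,z):
    i=camera_info(c);u=cv2.undistortPoints(np.float64(px).reshape(-1,1,2),i["mtx"],np.array([i["k1"],0,0,0.])).reshape(-1,2)
    d=np.c_[u[:,0],-u[:,1],-np.ones(len(u))]@i["pose"][:3,:3].T;o=i["pose"][:3,3]
    return o+d*((z-o[2])/d[:,2])[:,None]
def w2p(c,P):
    i=camera_info(c);T=i["pose"]@np.diag([1,-1,-1,1.]);Ti=np.linalg.inv(T)
    return cv2.projectPoints(np.float64(P).reshape(-1,1,3),cv2.Rodrigues(Ti[:3,:3])[0],Ti[:3,3],i["mtx"],np.array([i["k1"],0,0,0.]))[0].reshape(-1,2)
def rect(c,im,ctr,z,half=.07,n=280):
    # up in picture = +x world, left = +y
    g=np.linspace(half,-half,n);X,Y=np.meshgrid(g,g,indexing="ij")
    m=w2p(c,np.c_[ctr[0]+X.ravel(),ctr[1]+Y.ravel(),np.full(n*n,z)]).reshape(n,n,2).astype(np.float32)
    return cv2.remap(im,m[...,0],m[...,1],cv2.INTER_CUBIC)
E
python3 - <<'E'
from h import *
rows=[]
for c in("scene","top"):
    im=read_camera(c)
    rows.append(np.hstack([rect(c,im,(.52,-.375),.013,.05,260),rect(c,im,(.525,-.214),.012,.07,260),rect(c,im,(.54,-.03),.08,.12,260)]))
    for l,z in(("tile",.01),("stand",.015),("meter",.05)):
        r=trace(c,l)
        if not r: continue
        m=r[0]["region"].astype(np.uint8)
        if l=="tile":
            g=cv2.cvtColor(im,cv2.COLOR_RGB2GRAY);m2=((g>140)&(m>0)).astype(np.uint8)
            cn=max(cv2.findContours(m2,0,1)[0],key=cv2.contourArea);print(c,"white",cv2.minAreaRect((p2w(c,cn,.0133)[:,:2]*1000).astype(np.float32)))
        cn=max(cv2.findContours(m,0,1)[0],key=cv2.contourArea)
        print(c,l,round(r[0]["conf"],2),cv2.minAreaRect((p2w(c,cn,z)[:,:2]*1000).astype(np.float32)))
cv2.imwrite("pics/rect.png",np.vstack(rows)[:,:,::-1])
E
```

```text
scene white ((519.6004638671875, -374.15399169921875), (59.86421585083008, 40.26298522949219), 73.90400695800781)
scene tile 0.77 ((519.2225341796875, -376.072265625), (83.83197784423828, 55.508705139160156), 73.16302490234375)
scene stand 0.61 ((524.0370483398438, -223.22836303710938), (107.4603042602539, 59.88813781738281), 84.80614471435547)
scene meter 0.55 ((663.0999145507812, 96.94699096679688), (695.958984375, 262.7306823730469), 51.66204833984375)
top white ((475.79364013671875, -605.972412109375), (54.44539260864258, 63.767433166503906), 15.741683006286621)
top tile 0.66 ((474.6713562011719, -605.3352661132812), (62.15532684326172, 69.0042953491211), 76.17327880859375)
top stand 0.6 ((525.6056518554688, -221.08975219726562), (98.88086700439453, 50.88444900512695), 83.60816192626953)
```

View pics/rect.png

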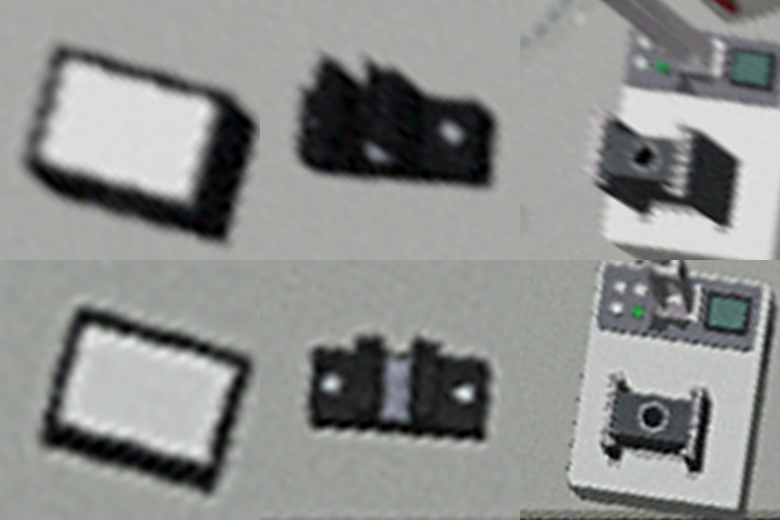

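Tile: yaw is about -16°, and the two cameras put its centre at (0.520,-0.374) and (0.516,-0.382). Stand: yaw is about -4.5°. The meter's yaw is about -8°, from port to hinge. Now a helper that works out turn and shift, then a hover.

```bash
cat >> h.py <<'E'
def pose(jaw,tilt):
    """jaw: yaw deg of jaw axis (z tool); tool points down, tilted by `tilt` deg about jaw axis (positive: toward +left-of-jaw)"""
    j=np.array([np.cos(np.radians(jaw)),np.sin(np.radians(jaw)),0]);u=np.array([-j[1],j[0],0])
    t=np.radians(tilt);x=np.sin(t)*u-np.cos(t)*np.array([0,0,1]);return np.c_[x,np.cross(j,x),j]
def go(grasp,jaw,tilt,off=None):
    """print turn+shift to bring grasp point to `grasp`; picks the half turn nearer"""
    off=grasp_offset if off is None else off
    s=state();C=R.from_quat(s["ee_rot"]);best=None
    for k in(0,1):
        M=pose(jaw,tilt);M=M@np.diag([1,-1,-1]) if k else M
        rv=(R.from_matrix(M)*C.inv()).as_rotvec()
        if best is None or np.linalg.norm(rv)<np.linalg.norm(best[0]):best=(rv,M)
    sh=np.array(grasp)-off*best[1][:,0]-s["ee_pos"]
    print("turn",np.round(best[0],4),"shift",np.round(sh,4));return best
def gp():
    s=state();M=R.from_quat(s["ee_rot"]).as_matrix();return s["ee_pos"]+grasp_offset*M[:,0],M
E
python3 - <<'E'
from h import *
print(grasp_offset)
go([.518,-.378,.10],-16.1,-20)
p,M=gp();print(p,M.round(3).tolist())
E
```

```text
-0.0187
turn [-0.3402 -0.1827 -1.5309] shift [ 0.3293 -0.9805 -0.1489]
[0.18694236 0.59636273 0.25002946] [[0.0, 0.954, -0.299], [0.0, -0.299, -0.954], [-1.0, 0.0, -0.0]]
```

```bash
python3 -m creep '0 0 -1.546 0.329 -0.98 -0.03 -1; 0 0 -1.546 0.329 -0.98 -0.03 -1; 0 0 -1.546 0.329 -0.98 -0.03 -1; 0 0 -1.546 0.329 -0.98 -0.03 -1; 0 0 -1.546 0.329 -0.98 -0.03 -1; 0 0 -1.546 0.329 -0.98 -0.03 -1; 0 0 -1.546 0.329 -0.98 -0.03 -1; 0 0 -1.546 0.329 -0.98 -0.03 -1; 0 0 -1.546 0.329 -0.98 -0.03 -1; 0 0 -1.546 0.329 -0.98 -0.03 -1'
python3 - <<'E'
from h import *
go([.518,-.378,.10],-16.1,-10)
p,M=gp();print(p,M.round(3).tolist(),state()["joint_pos"].round(2))
E
```

```text
time: 2.6
ee_pos: [0.3462, 0.1208, 0.2173]
ee_rot: [0.703, -0.083, -0.702, -0.084]
force: [0.8, 0.9, -0.3]
grip_width: 0.999
turn [-0.1699  0.0463 -0.0431] shift [ 0.1709 -0.5019 -0.1358]
[0.34612543 0.12075474 0.23604363] [[0.002, -0.236, -0.972], [0.001, -0.972, 0.236], [-1.0, -0.002, -0.001]] [ 0.79 -0.07 -0.58  0.   -1.05 -1.02]
```

```bash
python3 -m creep '0 0 -0.04 0.08 -0.25 0 -1;-0.17 0.046 -0.043 0.171 -0.502 -0.09 -1;-0.17 0.046 -0.043 0.171 -0.502 -0.09 -1;-0.17 0.046 -0.043 0.171 -0.502 -0.09 -1;-0.17 0.046 -0.043 0.171 -0.502 -0.09 -1;-0.17 0.046 -0.043 0.171 -0.502 -0.09 -1;-0.17 0.046 -0.043 0.171 -0.502 -0.09 -1;-0.17 0.046 -0.043 0.171 -0.502 -0.09 -1;-0.17 0.046 -0.043 0.171 -0.502 -0.09 -1;-0.17 0.046 -0.043 0.171 -0.502 -0.09 -1'; python3 -m creep '0 0 0 0 0 0 -1;0 0 0 0 0 0 -1;0 0 0 0 0 0 -1';python3 - <<'E'
from h import *
go([.518,-.378,.10],-16.1,-10)
p,M=gp();print(p,M.round(3).tolist(),state()["joint_pos"].round(2))
out=[]
for c in("scene","top"):
    im=read_camera(c);q=w2p(c,state()["ee_pos"])[0];print(c,q,"tile",w2p(c,[.518,-.378,.0133]))
    x,y=(q+[0,5]).astype(int);k=im[y-45:y+45,x-60:x+60].copy();k=cv2.resize(k,None,fx=6,fy=6,interpolation=cv2.INTER_CUBIC)[:,:]
    cv2.circle(k,tuple(int(v) for v in (q-[x-60,y-45]+.5)*6),3,(255,0,0),-1);out.append(k[:, 160:560])
cv2.imwrite("pics/hov.png",np.hstack(out)[:,:,::-1])
E
```

```text
time: 3.6
ee_pos: [0.5051, -0.3457, 0.1336]
ee_rot: [-0.689, 0.159, 0.707, 0.035]
force: [1.0, -0.0, 0.7]
grip_width: 0.997
time: 3.9
ee_pos: [0.5044, -0.3429, 0.1341]
ee_rot: [-0.689, 0.158, 0.707, 0.035]
force: [0.8, 0.2, 0.1]
grip_width: 0.997
turn [ 0.001  -0.0022 -0.0052] shift [ 0.0127 -0.0382 -0.0526]
[ 0.50532952 -0.33973274  0.15254877] [[-0.049, -0.268, -0.962], [-0.168, -0.947, 0.272], [-0.985, 0.175, 0.002]] [-0.25  0.42 -0.29  0.23 -0.88 -0.17]
scene [297.19488636 235.21258492] tile [[309.62267352 280.21497094]]
top [319.26148518 242.00874508] tile [[326.94454301 255.5475588 ]]
```

View pics/hov.png

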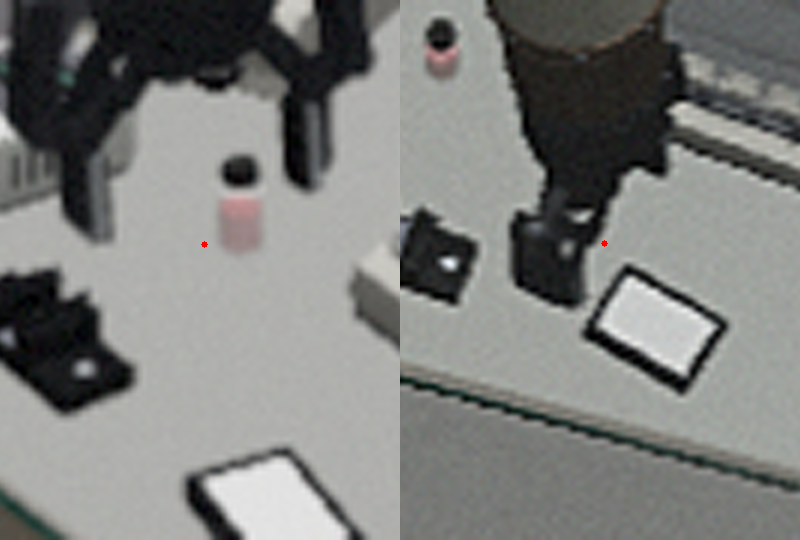

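Scene view: the open fingertips are at crop (95,240) and (310,185). Their middle lies on the TCP line and 13 mm back, as stated. In the top crop the near tip spans (515,285) to (580,305). I'll check that against the projection to calibrate the top camera.

Run:
```python
from h import *
s=state();M=R.from_quat(s["ee_rot"]).as_matrix();b=s["ee_pos"]-.013*M[:,0]
for c,(x0,xs) in (("scene",(0,160)),("top",(0,160-400))):
    q=w2p(c,s["ee_pos"])[0];x,y=(q+[0,5]).astype(int)
    for sg in(1,-1):
        P=[b+sg*M[:,2]*w+M[:,1]*e for w in(.0425,.057) for e in(-.011,.011)]
        print(c,sg,(((w2p(c,P)-[x-60,y-45]+.5)*6)-[xs,0]).round(0).tolist())
    im=read_camera(c);g=cv2.cvtColor(im,cv2.COLOR_RGB2GRAY)
    u=w2p(c,[.518,-.378,.0133])[0].astype(int);m=np.zeros_like(g);m[u[1]-14:u[1]+15,u[0]-16:u[0]+17]=1
    w=((g>185)&(m>0)).astype(np.uint8);cn=max(cv2.findContours(w,0,1)[0],key=cv2.contourArea)
    print(cv2.minAreaRect((p2w(c,cn,.0133)[:,:2]*1000).astype(np.float32)))
```

```text
scene 1 [[93.0, 228.0], [116.0, 248.0], [59.0, 236.0], [82.0, 256.0]]
scene -1 [[285.0, 181.0], [311.0, 199.0], [317.0, 173.0], [343.0, 191.0]]
((519.318359375, -374.0252380371094), (56.260169982910156, 37.59834289550781), 73.22354888916016)
top 1 [[546.0, 284.0], [582.0, 301.0], [533.0, 305.0], [568.0, 322.0]]
top -1 [[624.0, 164.0], [659.0, 180.0], [636.0, 144.0], [671.0, 159.0]]
((518.4760131835938, -380.9160461425781), (56.50078201293945, 37.344764709472656), 73.98483276367188)
```

Run:
```python
from h import *
go([.5194,-.373,.010],-16.1,-10,-.010)
```

```text
turn [ 0.0013 -0.0009 -0.0066] shift [ 0.014  -0.0323 -0.1347]
```

```bash
python3 -m creep '0 0 0 0.014 -0.032 -0.03 -1;0 0 0 0.014 -0.032 -0.065 -1;0 0 0 0.014 -0.032 -0.095 -1;0 0 0 0.014 -0.032 -0.115 -1;0 0 0 0.014 -0.032 -0.125 -1;0 0 0 0.014 -0.032 -0.13 -1;0 0 0 0.014 -0.032 -0.134 -1;0 0 0 0.014 -0.032 -0.134 -1;0 0 0 0.014 -0.032 -0.134 -1' && python3 -m creep '0 0 0 0 0 0 0.2;0 0 0 0 0 0 0.4;0 0 0 0 0 0 0.6;0 0 0 0 0 0 0.8;0 0 0 0 0 0 1;0 0 0 0 0 0 1;0 0 0 0 0 0 1;0 0 0 0 0 0 1'
```

```text
time: 5.0
ee_pos: [0.5194, -0.3756, 0.001]
ee_rot: [-0.689, 0.159, 0.706, 0.035]
force: [0.4, -0.1, 0.0]
grip_width: 1.001
time: 5.8
ee_pos: [0.5193, -0.3756, 0.0008]
ee_rot: [-0.689, 0.159, 0.706, 0.035]
force: [-1.0, 1.3, 6.2]
grip_width: 0.567
```

```bash
python3 -m creep '0 0 0 0 0 0.02 1;0 0 0 0 0 0.05 1;0 0 0 0 0 0.09 1;0 0 0 0 0 0.13 1;0 0 0 0 0 0.16 1;0 0 0 0 0 0.17 1;0 0 0 0 0 0.17 1';python3 - <<'E'
from h import *
print(state()["grip_width"],state()["joint_pos"].round(2),state()["force"])
go([.5245,-.260,.18],-4.5,35,-.010)
go([.5245,-.215,.16],-4.5,80,-.010)
E
```

```text
time: 6.5
ee_pos: [0.5188, -0.3754, 0.1703]
ee_rot: [-0.689, 0.159, 0.706, 0.036]
force: [-0.6, -0.3, -2.5]
grip_width: 0.566
0.5662527997045923 [-0.3   0.43 -0.17  0.21 -0.98 -0.1 ] [-0.63052307 -0.27876126 -2.48246803]
turn [ 0.7752 -0.1393  0.1879] shift [0.0062 0.1211 0.0015]
turn [ 1.5491 -0.2782  0.1555] shift [ 0.0065  0.1702 -0.012 ]
```

```bash
python3 -m creep '0.1 -0.018 0.024 0.001 0.013 0.005 1;0.2 -0.036 0.048 0.002 0.026 0.01 1;0.3 -0.054 0.073 0.003 0.039 0.01 1;0.4 -0.072 0.097 0.004 0.052 0.01 1;0.5 -0.09 0.12 0.005 0.065 0.01 1;0.6 -0.108 0.145 0.006 0.08 0.01 1;0.7 -0.126 0.17 0.006 0.09 0.01 1;0.775 -0.139 0.188 0.006 0.10 0.01 1;0.775 -0.139 0.188 0.006 0.10 0.01 1;0.775 -0.139 0.188 0.006 0.10 0.01 1';python3 - <<'E'
from h import *
print(state()["grip_width"],state()["joint_pos"].round(2),state()["force"])
go([.5245,-.215,.16],-4.5,80,-.010)
E
```

```text
time: 7.5
ee_pos: [0.5238, -0.2756, 0.1774]
ee_rot: [0.68, 0.185, -0.667, -0.239]
force: [0.3, 0.3, -1.8]
grip_width: 0.565
0.5648459446896404 [-0.51  0.55  0.21 -0.54 -1.53  0.54] [ 0.30897584  0.34809908 -1.75875533]
turn [ 0.7834 -0.0667 -0.0024] shift [ 0.0014  0.0704 -0.0192]
```

```bash
python3 -m creep '0.1 -0.008 0 0 0.007 0 1;0.2 -0.017 0 0 0.014 0 1;0.3 -0.026 0 0 0.021 0 1;0.4 -0.034 0 0 0.03 -0.005 1;0.5 -0.043 0 0 0.04 -0.01 1;0.6 -0.051 0 0.001 0.05 -0.015 1;0.7 -0.06 0 0.001 0.06 -0.019 1;0.783 -0.067 -0.002 0.001 0.07 -0.019 1;0.783 -0.067 -0.002 0.001 0.07 -0.019 1;0.783 -0.067 -0.002 0.001 0.07 -0.019 1';python3 -m creep '0 0 0 0 0 0 1;0 0 0 0 0 0 1';python3 - <<'E'
from h import *
print(state()["grip_width"],state()["joint_pos"].round(2),state()["force"])
go([.5245,-.215,.16],-4.5,80,-.010)
out=[]
for c in("scene","top"):
    im=read_camera(c);q=w2p(c,[.525,-.215,.08])[0];x,y=q.astype(int);print(c,x,y)
    k=cv2.resize(im[y-45:y+45,x-33:x+33],None,fx=6,fy=6,interpolation=cv2.INTER_CUBIC);out.append(k)
    for l in("tile_centre","tile","slot"):print(c,l,[(round(d["conf"],2),np.round(d["centre"],4).tolist()) for d in pinpoint(c,l)[:2]])
cv2.imwrite("pics/slot.png",np.hstack(out)[:,:,::-1])
E
```

```text
time: 8.5
ee_pos: [0.5257, -0.2055, 0.1604]
ee_rot: [0.561, 0.432, -0.523, -0.474]
force: [0.8, -1.0, -1.3]
grip_width: 0.568
time: 8.7
ee_pos: [0.526, -0.2056, 0.1621]
ee_rot: [0.562, 0.433, -0.522, -0.473]
force: [0.3, -0.5, -1.8]
grip_width: 0.568
0.5676133727845208 [-0.68  0.81  0.28 -1.09 -1.97  0.69] [ 0.32096987 -0.52962032 -1.83849897]
turn [0.0042 0.0066 0.0013] shift [-0.0008  0.0004 -0.0038]
scene 269 229
scene tile_centre []
scene tile [(0.64, [0.5239, -0.2044, 0.1592])]
scene slot [(0.76, [0.5257, -0.2141, 0.0101])]
top 283 233
top tile_centre []
top tile []
top slot []
```

View pics/slot.png

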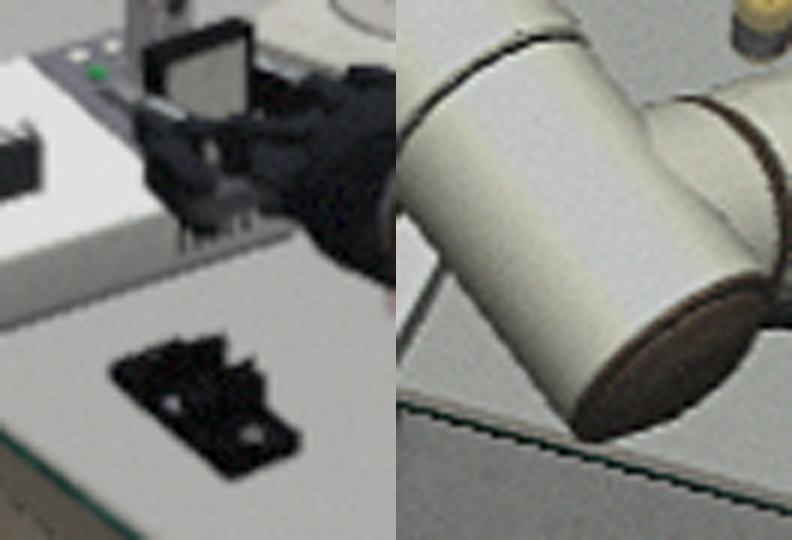

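The scene crop shows the tile held upright over the stand with its white face toward -y: top edge (147,45) to (255,20), bottom around (180,250) to (255,220). The stand's screws are at (172,403) and (253,435). The arm hides the top view. Since FK plus the pick geometry give the true tile pose, I can use them to find the scene camera's bias.

```bash
cat >> h.py <<'E'
def tf(p,q):
    T=np.eye(4);T[:3,:3]=R.from_quat(q).as_matrix();T[:3,3]=p;return T
def now():
    s=state();return tf(s["ee_pos"],s["ee_rot"])
E
python3 - <<'E'
from h import *
Tp=tf([.5193,-.3756,.0008],[-.689,.159,.706,.035])
jaw=Tp[:3,2];print("jaw yaw",np.degrees(np.arctan2(jaw[1],jaw[0])))
a=np.radians(-16.1);Rz=R.from_euler("z",a).as_matrix();u=Rz[:,1];xd=Rz[:,0]
e=np.array([.518,-.378,0]);g=Tp[:3,3]-.01*Tp[:3,0]
e=e+xd*((g-e)@xd);e[2]=0   # centred in jaws
Tt=np.eye(4);Tt[:3,:3]=Rz;Tt[:3,3]=e
G=np.linalg.inv(Tp)@Tt;np.save("G.npy",G)
W=now()@G;print("tile now",W.round(4).tolist());ctr=(W@[0,0,.007,1])[:3];print("centre",ctr,"edges",(W@[0,-.035,.007,1])[:3],(W@[0,.035,.007,1])[:3])
face=W@[0,0,.0133,1];print("face px pred",w2p("scene",face[:3]))
c4=[(W@[x,y,.0133,1])[:3] for x,y in((-.02,.03),(.02,.03))];print("upper white corners",w2p("scene",c4))
o4=[(W@[x,y,.014,1])[:3] for x,y in((-.025,.035),(.025,.035),(-.025,-.035),(.025,-.035))];print("outer",((w2p("scene",o4)-[236,184]+.5)*6).round(0).tolist())
print("white crop",((w2p("scene",c4)-[236,184]+.5)*6).round(0).tolist())
im=read_camera("scene");g=cv2.cvtColor(im,cv2.COLOR_RGB2GRAY).astype(float)
s=[]
for cx,cy in((172,403),(253,435)):
    x,y=236+cx/6-.5,184+cy/6-.5;X,Y=np.meshgrid(np.arange(560),np.arange(420));w=np.clip(g-70,0,None)*(np.hypot(X-x,Y-y)<2.6)
    s.append([(w*X).sum()/w.sum(),(w*Y).sum()/w.sum()])
P=p2w("scene",s,.012);d=P[0]-P[1];print("screws",s,P.round(4).tolist(),"mid",P.mean(0).round(4),"len",np.linalg.norm(d),"yaw",np.degrees(np.arctan2(d[1],d[0]))-90)
E
```

```text
jaw yaw 164.16726442891556
tile now [[0.9968, -0.0003, -0.08, 0.5257], [-0.08, -0.0021, -0.9968, -0.2047], [0.0001, 1.0, -0.0021, 0.1583], [0.0, 0.0, 0.0, 1.0]]
centre [ 0.52515882 -0.21164045  0.15833137] edges [ 0.52516823 -0.21156678  0.12333145] [ 0.52514941 -0.21171412  0.19333129]
face px pred [[270.40539226 203.71595886]]
upper white corners [[263.78559397 195.6032105 ]
 [276.87529547 191.175606  ]]
outer [[161.0, 66.0], [259.0, 33.0], [162.0, 210.0], [258.0, 175.0]]
white crop [[170.0, 73.0], [248.0, 46.0]]
screws [[np.float64(264.39285714285717), np.float64(250.75)], [np.float64(277.74782608695654), np.float64(256.0)]] [[0.5123, -0.2068, 0.012], [0.5244, -0.2481, 0.012]] mid [ 0.5183 -0.2274  0.012 ] len 0.04304268007581333 yaw 16.34417115880973
```

Run:
```python
from h import *
from scipy.optimize import minimize
im=read_camera("scene");r=trace("scene","stand");g=cv2.cvtColor(im,cv2.COLOR_RGB2GRAY)
m=((g<75)).astype(np.uint8);m[:234]=0;m[270:]=0;m[:,:250]=0;m[:,292:]=0
n,lab,st,ce=cv2.connectedComponentsWithStats(m);k=1+st[1:,4].argmax();M=(lab==k).astype(np.uint8);M=cv2.morphologyEx(M,cv2.MORPH_CLOSE,np.ones((3,3)));print(st[k],r and r[0]["region"].sum())
S=4
y0,x0=230,245;obs=cv2.resize(M[y0:275,x0:297],None,fx=S,fy=S,interpolation=cv2.INTER_LINEAR)
def ren(p):
    x,y,a=p;c,s=np.cos(a),np.sin(a);o=np.zeros(obs.shape,np.uint8)
    # plate, two walls (height 33, |y| 8..22; flared lips ignored)
    for ya,yb,h in((-.048,.048,.012),(.008,.022,.033),(-.022,-.008,.033)):
        P=[(x+c*X-s*Y,y+s*X+c*Y,z) for X in(-.02,.02) for Y in(ya,yb) for z in(0,h)]
        q=((w2p("scene",P)-[x0,y0]+.5)*S).astype(np.float32);cv2.fillConvexPoly(o,cv2.convexHull(q).round().astype(np.int32),1)
    return o
f=lambda p:float((ren([p[0]/1000,p[1]/1000,p[2]/100])!=obs).sum())
for st0 in([526,-213.5,-8],[524,-217,-8],[528,-211,-6]):
    b=minimize(f,st0,method="Nelder-Mead",options=dict(initial_simplex=[st0,[st0[0]+4,*st0[1:]],[st0[0],st0[1]+4,st0[2]],[*st0[:2],st0[2]+5]]))
    print(b.x,np.degrees(b.x[2]/100),b.fun,obs.sum())
```

```text
[255 240  31  24 402] 425
[ 527.99712778 -209.90249954  -14.07505409] -8.064411959502122 1313.0 6609
[ 526.18603595 -209.78432068  -14.17748511] -8.123100606927581 1260.0 6609
[ 524.88767773 -210.27565098  -10.55735973] -6.048921555890377 1349.0 6609
```

```bash
python3 -m creep '0 0 0 0.001 -0.0015 -0.02 1;0 0 0 0.001 -0.0015 -0.045 1;0 0 0 0.001 -0.0015 -0.065 1;0 0 0 0.001 -0.0015 -0.08 1;0 0 0 0.001 -0.0015 -0.084 1;0 0 0 0.001 -0.0015 -0.084 1;0 0 0 0.001 -0.0015 -0.084 1';python3 - <<'E'
from h import *
W=now()@np.load("G.npy");print("centre",(W@[0,0,.007,1])[:3],"bottom",(W@[0,-.035,.007,1])[:3],W[:3,:3].round(3).tolist())
im=read_camera("scene");q=w2p("scene",[.525,-.215,.06])[0];x,y=q.astype(int)
k=cv2.resize(im[y-28:y+28,x-37:x+37],None,fx=10,fy=10,interpolation=cv2.INTER_CUBIC)
def dr(P,col):
    pp=((w2p("scene",P)-[x-37,y-28]+.5)*10).astype(int)
    cv2.polylines(k,[pp.reshape(-1,1,2)],True,col,1)
dr([(W@[a,b,.014,1])[:3] for a,b in((-.025,-.035),(.025,-.035),(.025,.035),(-.025,.035))],(255,0,0))
dr([(W@[a,-.035,b,1])[:3] for a,b in((-.025,0),(.025,0),(.025,.014),(-.025,.014))],(255,0,255))
c,s=np.cos(-.08),np.sin(-.08)
def S(X,Y,z):return (.526+c*X-s*Y,-.213+s*X+c*Y,z)
dr([S(-.02,-.048,.012),S(.02,-.048,.012),S(.02,.048,.012),S(-.02,.048,.012)],(0,255,0))
for e in(1,-1):dr([S(-.02,e*.008,.028),S(.02,e*.008,.028),S(.02,e*.022,.028),S(-.02,e*.022,.028)],(0,255,255))
cv2.imwrite("pics/slot2.png",k[:,:,::-1])
E
```

```text
time: 9.95
ee_pos: [0.527, -0.2073, 0.0775]
ee_rot: [0.561, 0.433, -0.522, -0.474]
force: [-0.3, -0.3, -1.8]
grip_width: 0.567
centre [ 0.52647234 -0.21344645  0.0748099 ] bottom [ 0.526522   -0.21339344  0.03980998] [[0.997, -0.001, -0.08], [-0.08, -0.002, -0.997], [0.001, 1.0, -0.002]]
```

View pics/slot2.png

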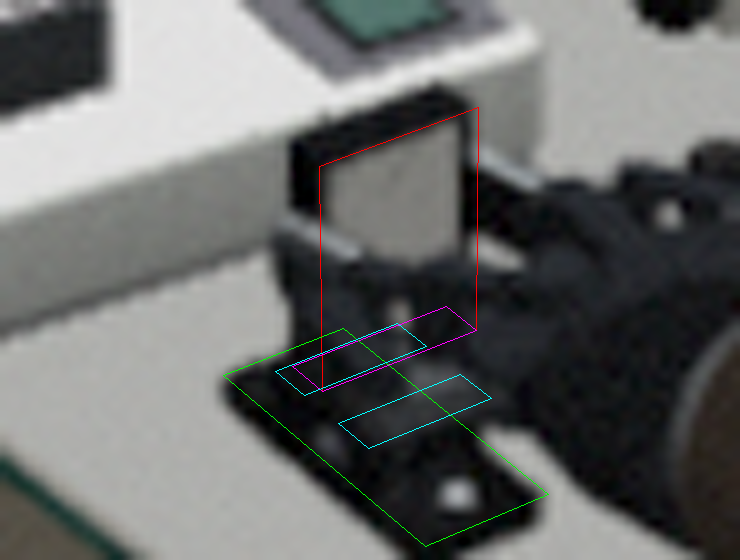

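The overlay matches: tile face right edge ~461 against 460 observed, stand screw predicted (461,498) against (458,493). That puts the slot within about 1 mm, so I'm lowering with force checks.

```bash
python3 -m creep '0 0 0 0 0.0007 -0.004 1;0 0 0 0 0.0007 -0.008 1;0 0 0 0 0.0007 -0.012 1;0 0 0 0 0.0007 -0.015 1;0 0 0 0 0.0007 -0.015 1' && python3 -m creep '0 0 0 0 0 -0.003 1;0 0 0 0 0 -0.006 1;0 0 0 0 0 -0.008 1;0 0 0 0 0 -0.008 1'
```

```text
time: 10.5
ee_pos: [0.5263, -0.2075, 0.0653]
ee_rot: [0.561, 0.436, -0.521, -0.474]
force: [-1.6, -5.1, 9.8]
grip_width: 0.568
time: 10.9
ee_pos: [0.5266, -0.2079, 0.0541]
ee_rot: [0.562, 0.433, -0.522, -0.474]
force: [0.1, -6.1, 2.2]
grip_width: 0.564
```

```bash
python3 -m creep '0 0 0 0 -0.0008 -0.0015 1;0 0 0 0 -0.0015 -0.003 1;0 0 0 0 -0.0015 -0.004 1;0 0 0 0 -0.0015 -0.004 1;0 0 0 0 -0.0015 -0.004 1'
```

```text
time: 11.4
ee_pos: [0.5266, -0.2081, 0.0496]
ee_rot: [0.561, 0.433, -0.522, -0.475]
force: [-0.5, -5.5, -0.5]
grip_width: 0.564
```

```bash
python3 -m creep '0 0 0 0 -0.001 -0.001 1;0 0 0 0 -0.001 -0.002 1;0 0 0 0 -0.001 -0.003 1;0 0 0 0 -0.001 -0.003 1'
```

```text
time: 11.8
ee_pos: [0.5265, -0.2083, 0.0494]
ee_rot: [0.56, 0.435, -0.521, -0.475]
force: [-0.6, -3.9, 8.7]
grip_width: 0.566
```

```bash
python3 -m creep '0 0 0 0 0 0.002 0.5;0 0 0 0 0 0.002 0;0 0 0 0 0 0.002 -0.5;0 0 0 0 0 0.002 -1;0 0 0 0 0 0.002 -1;0 0 0 0 0 0.002 -1;0 0 0 0 0 0.002 -1' && python3 -m creep '0 0 0 0 -0.015 0.0026 -1;0 0 0 0 -0.04 0.007 -1;0 0 0 0 -0.07 0.012 -1;0 0 0 0 -0.1 0.02 -1;0 0 0 0 -0.12 0.06 -1;0 0 0 0 -0.12 0.11 -1;0 0 0 0 -0.12 0.16 -1;0 0 0 0 -0.12 0.2 -1;0 0 0 0 -0.12 0.2 -1'
python3 - <<'E'
from h import *
print(state()["joint_pos"].round(2))
im=read_camera("scene");q=w2p("scene",[.525,-.215,.06])[0];x,y=q.astype(int)
k=cv2.resize(im[y-28:y+28,x-37:x+37],None,fx=8,fy=8,interpolation=cv2.INTER_CUBIC)
cv2.imwrite("pics/slot3.png",k[:,:,::-1])
go([.526,-.2145,.30],-4.5,0,-.010)
go([.526,-.2145,.30],-4.5,-45,-.010)
for c in("scene","top"):
    if c=="top":read_camera(c)
    for l in("tile_centre","tile"):print(c,l,[(round(d["conf"],2),np.round(d["centre"],4).tolist()) for d in pinpoint(c,l)[:2]])
E
```

```text
time: 12.5
ee_pos: [0.5267, -0.2086, 0.0487]
ee_rot: [0.561, 0.433, -0.522, -0.475]
force: [0.3, -0.3, 0.0]
grip_width: 1.001
time: 13.4
ee_pos: [0.5267, -0.3312, 0.2564]
ee_rot: [0.567, 0.432, -0.521, -0.469]
force: [-0.1, -0.4, 1.2]
grip_width: 1.002
[-0.81  0.83  0.62 -1.16 -2.22  0.44]
turn [-1.3834  0.1207 -0.0058] shift [-0.0004  0.116   0.0368]
turn [-2.1665  0.1804 -0.0112] shift [-0.001   0.109   0.0397]
scene tile_centre [(0.94, [0.5242, -0.2145, 0.0487])]
scene tile [(0.67, [0.5273, -0.2073, 0.0465])]
top tile_centre []
top tile [(0.73, [0.5169, -0.0318, -0.0052])]
```

View pics/slot3.png

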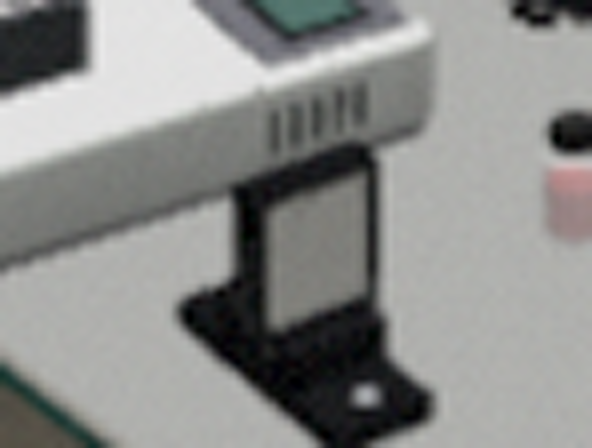

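The picture shows the tile standing upright in the slot, face (265–375,170–335) toward -y, clear of the gripper. Now I swing over to the other side.

```bash
python3 -m creep '-1.383 0.121 -0.006 0 0 0.08 -1;-1.383 0.121 -0.006 0 0.02 0.08 -1;-1.383 0.121 -0.006 0 0.04 0.08 -1;-1.383 0.121 -0.006 0 0.06 0.08 -1;-1.383 0.121 -0.006 0 0.08 0.08 -1;-1.383 0.121 -0.006 0 0.1 0.08 -1;-1.383 0.121 -0.006 0 0.116 0.08 -1;-1.383 0.121 -0.006 0 0.116 0.08 -1;-1.383 0.121 -0.006 0 0.116 0.08 -1;-1.383 0.121 -0.006 0 0.116 0.08 -1';python3 - <<'E'
from h import *
s=state();print(s["joint_pos"].round(2),s["time"])
go([.526,-.155,.22],-4.5,-45,-.010)
E
```

```text
time: 14.7
ee_pos: [0.5265, -0.2103, 0.3282]
ee_rot: [-0.705, 0.027, 0.708, 0.03]
force: [-0.3, 0.4, -1.0]
grip_width: 1.003
[-0.1   0.24  0.04 -0.   -1.38  0.02] 14.7
turn [-0.7869  0.0585  0.0036] shift [-0.001   0.0482 -0.1153]
```

```bash
python3 -m creep '-0.14 0.01 0 0 0.01 0 -1;-0.28 0.02 0 0 0.02 0 -1;-0.42 0.03 0 0 0.035 0 -1;-0.56 0.04 0 0 0.05 -0.02 -1;-0.7 0.052 0.003 -0.001 0.07 -0.06 -1;-0.787 0.0585 0.0036 -0.001 0.08 -0.1 -1;-0.787 0.0585 0.0036 -0.001 0.08 -0.14 -1;-0.787 0.0585 0.0036 -0.001 0.08 -0.16 -1;-0.787 0.0585 0.0036 -0.001 0.08 -0.16 -1;-0.787 0.0585 0.0036 -0.001 0.08 -0.16 -1';python3 - <<'E'
from h import *
s=state();print(s["joint_pos"].round(2),s["time"])
go([.526,-.2145,.052],-4.5,-45,-.020)
E
```

```text
time: 15.7
ee_pos: [0.526, -0.1327, 0.1688]
ee_rot: [-0.644, 0.296, 0.663, -0.243]
force: [-0.1, -0.6, 1.1]
grip_width: 1.0
[ 0.34  0.4  -0.63  0.81 -1.09 -1.02] 15.7
turn [-0.0025  0.0043  0.0019] shift [-0.0011 -0.0959 -0.131 ]
```

```bash
python3 -m creep '0 0 0 -0.001 0 -0.02 -1;0 0 0 -0.001 -0.005 -0.04 -1;0 0 0 -0.001 -0.03 -0.065 -1;0 0 0 -0.001 -0.055 -0.09 -1;0 0 0 -0.001 -0.075 -0.11 -1;0 0 0 -0.001 -0.09 -0.125 -1;0 0 0 -0.001 -0.096 -0.131 -1;0 0 0 -0.001 -0.096 -0.131 -1;0 0 0 -0.001 -0.096 -0.131 -1' && python3 -m creep '0 0 0 0 0 0 -0.5;0 0 0 0 0 0 0;0 0 0 0 0 0 0.5;0 0 0 0 0 0 1;0 0 0 0 0 0 1;0 0 0 0 0 0 1;0 0 0 0 0 0 1'
```

```text
time: 16.6
ee_pos: [0.5259, -0.229, 0.0394]
ee_rot: [-0.645, 0.297, 0.661, -0.242]
force: [-0.5, 0.1, 0.1]
grip_width: 1.005
time: 17.3
ee_pos: [0.5254, -0.2284, 0.0389]
ee_rot: [-0.645, 0.296, 0.662, -0.243]
force: [-1.9, 3.5, 6.8]
grip_width: 0.575
```

```bash
python3 - <<'E'
from h import *
T=now();a=np.radians(-4.55);c,s=np.cos(a),np.sin(a)
W=np.eye(4);W[:3,0]=[c,s,0];W[:3,1]=[0,0,1];W[:3,2]=[s,-c,0]
j=T[:3,2];g=T[:3,3]-.02*T[:3,0];ctr=np.array([.526,-.2144,.047]);ctr+=W[:3,0]*((g-ctr)@W[:3,0])
W[:3,3]=ctr-.007*W[:3,2];np.save("G2.npy",np.linalg.inv(T)@W);print(ctr,np.degrees(np.arctan2(j[1],j[0])))
E
python3 -m creep '0 0 0 0 0 0.005 1;0 0 0 0 0 0.012 1;0 0 0 0 0 0.025 1;0 0 0 0 0 0.045 1;0 0 0 0 0 0.075 1;0 0 0 0 0 0.11 1;0 0 0 0 0 0.15 1;0 0 0 0 0 0.17 1;0 0 0 0 0 0.17 1;0 0 0 0 0 0.17 1'
python3 - <<'E'
from h import *
print(state()["joint_pos"].round(2))
W=now()@np.load("G2.npy");print((W@[0,0,.007,1])[:3],W[:3,:3].round(3).tolist())
E
```

```text
[ 0.52640269 -0.21443205  0.047     ] 175.45497209008707
time: 18.3
ee_pos: [0.524, -0.2287, 0.2074]
ee_rot: [-0.644, 0.296, 0.663, -0.242]
force: [-0.4, 0.0, -2.0]
grip_width: 0.572
[ 0.15  0.34 -0.63  0.91 -1.05 -0.88]
[ 0.52503309 -0.21471657  0.21553489] [[0.997, 0.002, -0.081], [-0.081, -0.002, -0.997], [-0.002, 1.0, -0.002]]
```

Run:
```python
from h import *
out=[]
for c,ctr in(("scene",(.515,-.027)),("top",(.515,-.032))):
    im=cv2.imread(f"pics/{c}0.png")
    k=rect(c,im,ctr,.08,.055,396)
    cv2.circle(k,(198,198),5,(0,0,255),1)
    # case outline at z=.05 : edges by LSD on rectified wide view
    w=rect(c,im,(.54,-.03),.05,.16,800);g=cv2.cvtColor(w,cv2.COLOR_BGR2GRAY);L=cv2.createLineSegmentDetector().detect(g)[0].reshape(-1,4)
    d=L[:,2:]-L[:,:2];n=np.hypot(*d.T);o=np.argsort(-n)[:9]
    for i in o:
        # image right=-y, up=+x ; report yaw of line mod 90
        a=np.degrees(np.arctan2(-d[i,0],-d[i,1]));print(c,int(n[i]*.4),"mm yaw",round((a+45)%90-45,1),"mid x,y",np.round([.54+.16-.32*(L[i,1]+L[i,3])/2/799,-.03+.16-.32*(L[i,0]+L[i,2])/2/799],3))
    out.append(k)
cv2.imwrite("pics/port.png",np.hstack(out))
```

```text
scene 203 mm yaw 0.0 mid x,y [0.412 0.002]
scene 159 mm yaw -8.5 mid x,y [ 0.451 -0.025]
scene 63 mm yaw -7.9 mid x,y [ 0.508 -0.067]
scene 61 mm yaw -8.3 mid x,y [0.608 0.008]
scene 54 mm yaw -36.3 mid x,y [ 0.556 -0.053]
scene 52 mm yaw -38.3 mid x,y [0.684 0.047]
scene 39 mm yaw -36.0 mid x,y [0.573 0.034]
scene 39 mm yaw -10.4 mid x,y [ 0.596 -0.073]
scene 38 mm yaw -10.7 mid x,y [ 0.421 -0.073]
top 210 mm yaw -8.7 mid x,y [ 0.546 -0.122]
top 193 mm yaw -8.6 mid x,y [ 0.537 -0.129]
top 104 mm yaw -8.4 mid x,y [ 0.449 -0.053]
top 69 mm yaw 0.0 mid x,y [0.399 0.095]
top 68 mm yaw -8.1 mid x,y [ 0.51  -0.076]
top 66 mm yaw -0.8 mid x,y [ 0.393 -0.009]
top 43 mm yaw -0.1 mid x,y [ 0.432 -0.151]
top 34 mm yaw -8.7 mid x,y [0.46  0.022]
top 33 mm yaw -0.7 mid x,y [0.393 0.069]
```

View pics/port.png

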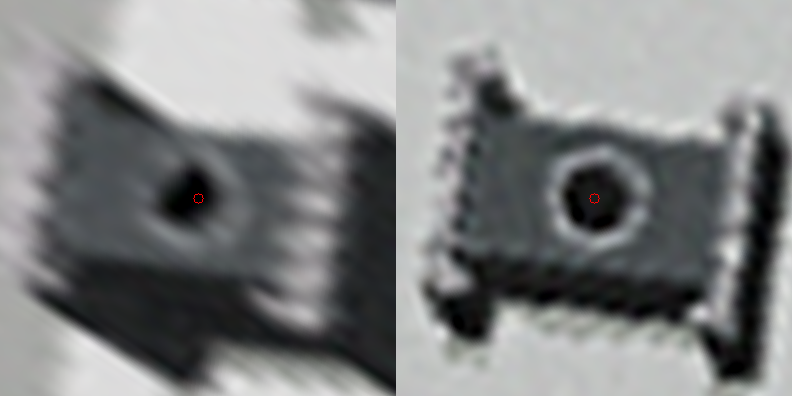

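The yaw lines agree at -8.5°. The port lies at (0.516,-0.026) by scene and (0.515,-0.032) by top. The slot contact showed the truth midway between the cameras, so I take (0.5155,-0.0293).

```bash
cat >> h.py <<'E'
def tgt(ctr,yaw=-8.5):
    a=np.radians(yaw);c,s=np.cos(a),np.sin(a);W=np.eye(4);W[:3,0]=[c,s,0];W[:3,1]=[s,-c,0];W[:3,2]=[0,0,-1]
    W[:3,3]=np.array(ctr)-.007*W[:3,2];T=W@np.linalg.inv(np.load("G2.npy"));N=now()
    print("turn",R.from_matrix(T[:3,:3]@N[:3,:3].T).as_rotvec().round(4),"shift",(T-N)[:3,3].round(4),"tcp",T[:3,3].round(4))
E
python3 -c "
from h import *
tgt([.5155,-.0293,.15])"
```

```text
turn [ 1.5586 -0.1811 -0.0541] shift [-0.0072  0.2074 -0.0714] tcp [ 0.5168 -0.0213  0.136 ]
```

```bash
python3 -m creep '0.14 -0.016 -0.005 0 0.01 0.01 1;0.28 -0.032 -0.01 -0.001 0.025 0.02 1;0.42 -0.048 -0.015 -0.002 0.045 0.03 1;0.56 -0.065 -0.02 -0.003 0.065 0.03 1;0.7 -0.081 -0.024 -0.004 0.085 0.03 1;0.84 -0.098 -0.029 -0.005 0.11 0.03 1;0.98 -0.114 -0.034 -0.006 0.135 0.03 1;1.12 -0.13 -0.039 -0.007 0.16 0.03 1;1.26 -0.146 -0.044 -0.007 0.18 0.03 1;1.4 -0.163 -0.049 -0.007 0.2 0.03 1';python3 -c "
from h import *
print(state()['joint_pos'].round(2))
tgt([.5155,-.0293,.13])"
```

```text
time: 19.3
ee_pos: [0.5171, -0.028, 0.2368]
ee_rot: [0.688, 0.169, -0.652, -0.269]
force: [-0.4, 0.2, -3.4]
grip_width: 0.578
[-0.15  0.26 -0.07 -0.66 -1.3   0.2 ]
turn [ 0.1538 -0.0201 -0.0046] shift [-0.0003  0.0067 -0.1208] tcp [ 0.5168 -0.0213  0.116 ]
```

```bash
python3 -m creep '0.08 -0.01 -0.002 0 0.004 0 1;0.154 -0.02 -0.005 0 0.007 -0.03 1;0.154 -0.02 -0.005 0 0.007 -0.07 1;0.154 -0.02 -0.005 0 0.007 -0.1 1;0.154 -0.02 -0.005 0 0.007 -0.118 1;0.154 -0.02 -0.005 0 0.007 -0.121 1;0.154 -0.02 -0.005 0 0.007 -0.121 1;0.154 -0.02 -0.005 0 0.007 -0.121 1';python3 - <<'E'
from h import *
print(state()['joint_pos'].round(2))
tgt([.5155,-.0293,.13])
W=now()@np.load("G2.npy");out=[]
a=np.radians(-8.5);mx=np.array([np.cos(a),np.sin(a)]);my=np.array([-mx[1],mx[0]])
for c in("scene","top"):
    im=read_camera(c);x,y=w2p(c,[.5155,-.03,.12])[0].astype(int)
    k=cv2.resize(im[y-25:y+30,x-27:x+28],None,fx=7,fy=7,interpolation=cv2.INTER_CUBIC)
    def dr(P,col):cv2.polylines(k,[((w2p(c,P)-[x-27,y-25]+.5)*7).astype(int).reshape(-1,1,2)],True,col,1)
    q=((-.025,-.035),(.025,-.035),(.025,.035),(-.025,.035))
    dr([(W@[i,j,0,1])[:3] for i,j in q],(255,0,0));dr([(W@[i,j,.014,1])[:3] for i,j in q],(255,0,255))
    dr([[*(np.array([.5155,-.0293])+mx*i*1.08+my*j*1.0571),.087] for i,j in q],(0,255,0))
    out.append(k)
cv2.imwrite("pics/port2.png",np.hstack(out)[:,:,::-1])
E
```

```text
time: 20.1
ee_pos: [0.518, -0.022, 0.1174]
ee_rot: [0.674, 0.219, -0.63, -0.319]
force: [0.7, -0.3, -1.0]
grip_width: 0.573
[-0.24  0.45 -0.15 -0.85 -1.21  0.51]
turn [0.0062 0.0025 0.0004] shift [-0.0012  0.0007 -0.0014] tcp [ 0.5168 -0.0213  0.116 ]
```

View pics/port2.png

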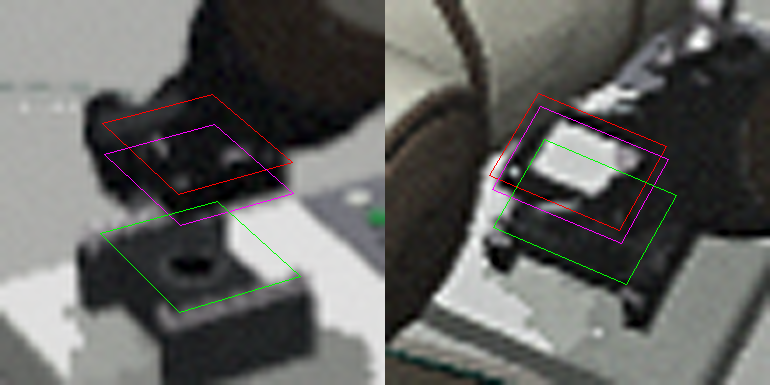

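Scene: the tile overlay fits, and the pedestal stops span 78–313 against the prediction centred on 200, so about 1.8 mm toward +y. The top view is off about as much the other way. The average holds, so I lower it.

```bash
python3 -m creep '0.006 0.0025 0 -0.001 0.0007 -0.01 1;0.006 0.0025 0 -0.001 0.0007 -0.022 1;0.006 0.0025 0 -0.001 0.0007 -0.03 1;0.006 0.0025 0 -0.001 0.0007 -0.036 1;0.006 0.0025 0 -0.001 0.0007 -0.036 1' && python3 -m creep '0 0 0 0 0 -0.0015 1;0 0 0 0 0 -0.003 1;0 0 0 0 0 -0.0045 1;0 0 0 0 0 -0.006 1;0 0 0 0 0 -0.006 1'; python3 -c "
from h import *
print(state()['ft_torque'].round(2));tgt([.5155,-.0293,.087])"
```

```text
time: 20.7
ee_pos: [0.5161, -0.021, 0.0796]
ee_rot: [0.671, 0.22, -0.631, -0.322]
force: [-0.2, 0.1, -1.3]
grip_width: 0.577
time: 21.2
ee_pos: [0.5166, -0.021, 0.0749]
ee_rot: [0.672, 0.22, -0.63, -0.322]
force: [0.5, -0.2, -2.3]
grip_width: 0.58
[-1.78  0.25  0.03]
turn [-0.0004 -0.0009  0.0005] shift [ 0.0002 -0.0003 -0.0019] tcp [ 0.5168 -0.0213  0.073 ]
```

```bash
python3 -m creep '0 0 0 0 0 -0.001 1;0 0 0 0 0 -0.002 1;0 0 0 0 0 -0.003 1;0 0 0 0 0 -0.003 1'; python3 -m creep '0 0 0 0 0 -0.001 1;0 0 0 0 0 -0.001 1'
```

```text
time: 21.6
ee_pos: [0.5168, -0.021, 0.074]
ee_rot: [0.672, 0.221, -0.63, -0.322]
force: [-2.2, -2.4, 8.3]
grip_width: 0.578
time: 21.8
ee_pos: [0.5168, -0.021, 0.074]
ee_rot: [0.672, 0.222, -0.629, -0.322]
force: [-4.1, -3.0, 12.8]
grip_width: 0.574
```

```bash
python3 -m creep '0 0 0 0 0 0.002 0.6;0 0 0 0 0 0.002 0.2;0 0 0 0 0 0.002 -0.3;0 0 0 0 0 0.002 -1;0 0 0 0 0 0.002 -1;0 0 0 0 0 0.002 -1;0 0 0 0 0 0.002 -1' && python3 -m creep '0 0 0 0 -0.01 0.01 -1;0 0 0 0 -0.025 0.025 -1;0 0 0 0 -0.05 0.05 -1;0 0 0 0 -0.08 0.08 -1;0 0 0 0 -0.11 0.11 -1;0 0 0 0 -0.13 0.15 -1;0 0 0 0 -0.13 0.19 -1;0 0 0 0 -0.13 0.22 -1;0 0 0 0 -0.13 0.22 -1'
python3 - <<'E'
from h import *
print(state()['joint_pos'].round(2));out=[]
a=np.radians(-8.5);mx=np.array([np.cos(a),np.sin(a)]);my=np.array([-mx[1],mx[0]])
for c in("scene","top"):
    im=read_camera(c);x,y=w2p(c,[.5155,-.03,.1])[0].astype(int)
    out.append(cv2.resize(im[y-35:y+25,x-25:x+45],None,fx=5.6,fy=5.6,interpolation=cv2.INTER_CUBIC))
    for l in("tile_centre","clamp_knob","clamp_hinge"):print(c,l,[(round(d["conf"],2),np.round(d["centre"],4).tolist()) for d in pinpoint(c,l)[:2]])
cv2.imwrite("pics/port3.png",np.hstack(out)[:,:,::-1])
E
```

```text
time: 22.5
ee_pos: [0.5166, -0.021, 0.0727]
ee_rot: [0.672, 0.22, -0.63, -0.322]
force: [0.7, 0.2, 0.1]
grip_width: 0.999
time: 23.4
ee_pos: [0.5176, -0.1531, 0.2988]
ee_rot: [0.676, 0.219, -0.627, -0.319]
force: [-0.7, -0.6, 0.6]
grip_width: 1.001
[-0.45  0.35  0.18 -0.75 -1.64  0.34]
scene tile_centre [(0.66, [0.5131, -0.0264, 0.0874])]
scene clamp_knob [(0.53, [0.6895, -0.0585, 0.2217])]
scene clamp_hinge [(0.58, [0.6332, -0.0467, 0.1137])]
top tile_centre [(0.67, [0.5121, -0.0317, 0.0886])]
top clamp_knob []
top clamp_hinge []
```

View pics/port3.png

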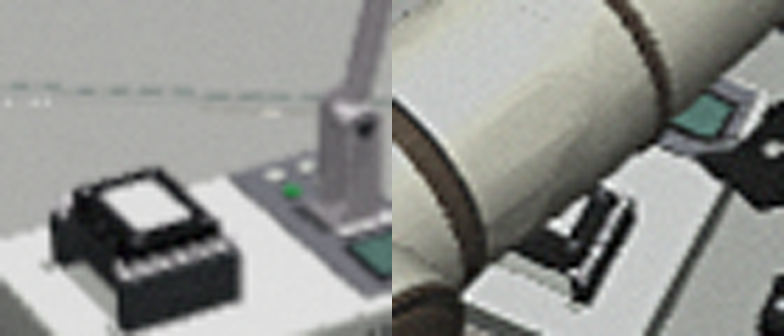

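The tile now lies on the port between the stops, its black frame level at (75–215,165–250). The smaller white patch (110–190,178–230) is a label on the back: the face would be 40×60 of 50×70, and this is clearly smaller. It was the face that looked toward -y in the stand, so it is now underneath. Next, the clamp.

```bash
python3 -c "
from h import *
go([.725,-.0606,.34],-8.5,0,0)"
```

```text
turn [-0.7806  0.1164  0.0078] shift [0.2086 0.0903 0.0482]
```

```bash
python3 -m creep '-0.1 0.015 0 0.01 0 0.04 0;-0.25 0.037 0 0.04 0.01 0.05 1;-0.39 0.058 0.004 0.075 0.025 0.05 1;-0.53 0.08 0.005 0.11 0.04 0.05 1;-0.67 0.1 0.007 0.15 0.06 0.05 1;-0.78 0.116 0.008 0.19 0.08 0.05 1;-0.78 0.116 0.008 0.209 0.09 0.05 1;-0.78 0.116 0.008 0.209 0.09 0.05 1;-0.78 0.116 0.008 0.209 0.09 0.05 1;-0.78 0.116 0.008 0.209 0.09 0.05 1';python3 - <<'E'
from h import *
go([.725,-.0606,.215],-8.5,0,0)
for c in("scene","top"):
    read_camera(c)
    for l in("clamp_knob",):print(c,l,[(round(d["conf"],2),np.round(d["centre"],4).tolist()) for d in pinpoint(c,l)[:2]])
E
```

```text
time: 24.8
ee_pos: [0.7251, -0.0621, 0.3434]
ee_rot: [0.706, -0.052, -0.704, -0.052]
force: [-0.3, -0.4, 0.1]
grip_width: 0.006
turn [ 0.0003  0.0023 -0.0007] shift [-1.000e-04  1.500e-03 -1.284e-01]
scene clamp_knob [(0.7, [0.6881, -0.0555, 0.226]), (0.52, [0.5139, -0.0296, 0.0918])]
top clamp_knob [(0.46, [0.6895, -0.0549, 0.221]), (0.31, [0.525, -0.2169, 0.0082])]
```

Both cameras now put the knob at x≈0.689, leaning back near 1.8 rad. I descend a little farther behind it, then push toward -x.

```bash
python3 -m creep '0 0 0 0.012 0 -0.01 1;0 0 0 0.012 0 -0.045 1;0 0 0 0.012 0 -0.08 1;0 0 0 0.012 0 -0.11 1;0 0 0 0.012 0 -0.125 1;0 0 0 0.012 0 -0.125 1;0 0 0 0.012 0 -0.125 1' && python3 -m creep '0 0 0 -0.01 0.0015 0 1;0 0 0 -0.02 0.003 0 1;0 0 0 -0.03 0.0045 0 1;0 0 0 -0.04 0.006 0 1;0 0 0 -0.05 0.0075 0 1;0 0 0 -0.06 0.009 0 1'
```

```text
time: 25.7
ee_pos: [0.7382, -0.0615, 0.218]
ee_rot: [0.706, -0.052, -0.704, -0.052]
force: [-1.1, 0.3, 0.1]
grip_width: 0.002
time: 26.3
ee_pos: [0.6868, -0.0533, 0.2304]
ee_rot: [0.717, -0.051, -0.693, -0.05]
force: [8.1, -1.3, 22.0]
grip_width: 0.001
```

```bash
python3 -m creep '0 0 0 -0.008 0.0012 0 1;0 0 0 -0.016 0.0024 0 1;0 0 0 -0.024 0.0036 0 1;0 0 0 -0.032 0.0048 0 1;0 0 0 -0.04 0.006 0 1;0 0 0 -0.045 0.0067 0 1;0 0 0 -0.045 0.0067 0 1'
```

```text
time: 27.0
ee_pos: [0.6315, -0.0453, 0.2174]
ee_rot: [-0.705, 0.052, 0.705, 0.052]
force: [-0.6, 0.2, -0.1]
grip_width: 0.002
```

Run:
```python
from h import *
out=[]
for c in("scene","top"):
    im=read_camera(c);x,y=w2p(c,[.6,-.04,.16])[0].astype(int)
    out.append(cv2.resize(im[y-35:y+25,x-35:x+35],None,fx=5.6,fy=5.6,interpolation=cv2.INTER_CUBIC))
    for l in("tile_centre","clamp_knob","clamp_hinge"):print(c,l,[(round(d["conf"],2),np.round(d["centre"],4).tolist()) for d in pinpoint(c,l)[:2]])
cv2.imwrite("pics/cl.png",np.hstack(out)[:,:,::-1])
```

```text
scene tile_centre [(0.77, [0.5146, -0.032, 0.088])]
scene clamp_knob [(0.72, [0.602, -0.0423, 0.2336]), (0.61, [0.5147, -0.0319, 0.0935])]
scene clamp_hinge [(0.59, [0.6337, -0.0476, 0.1141])]
top tile_centre [(0.69, [0.6339, -0.0483, 0.1181]), (0.56, [0.5135, -0.0321, 0.0863])]
top clamp_knob [(0.44, [0.5919, -0.039, 0.2287])]
top clamp_hinge [(0.68, [0.6351, -0.05, 0.1177])]
```

View pics/cl.png

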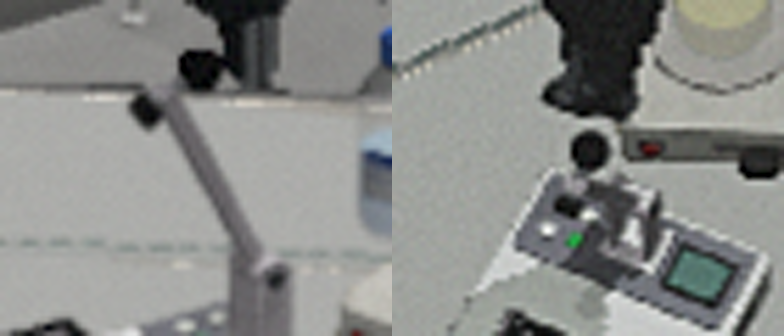

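The knob is now ahead of the fingers at x≈0.60, so the arm leans forward at about 1.1 rad and is sinking. I retreat and wait.

```bash
python3 -m creep '0 0 0 0.02 0 0.01 1;0 0 0 0.03 0 0.05 1;0 0 0 0.03 0 0.09 1;0 0 0 0.03 0 0.13 1;0 0 0 0.03 0 0.15 1;0 0 0 0.03 0 0.15 1;0 0 0 0.03 0 0.15 1;0 0 0 0.03 0 0.15 1;0 0 0 0.03 0 0.15 1;0 0 0 0.03 0 0.15 1'; for i in 1 2 3; do python3 -m creep '0 0 0 0 0 0 1;0 0 0 0 0 0 1;0 0 0 0 0 0 1;0 0 0 0 0 0 1;0 0 0 0 0 0 1;0 0 0 0 0 0 1;0 0 0 0 0 0 1;0 0 0 0 0 0 1;0 0 0 0 0 0 1;0 0 0 0 0 0 1' | tail -2; done
python3 - <<'E'
from h import *
out=[]
for c in("scene","top"):
    im=read_camera(c);x,y=w2p(c,[.57,-.06,.1])[0].astype(int)
    out.append(cv2.resize(im[y-32:y+40,x-35:x+35],None,fx=5.6,fy=5.6,interpolation=cv2.INTER_CUBIC))
    for l in("clamp_knob","tile_centre","beaker_small","vial","timer"):print(c,l,[(round(d["conf"],2),np.round(d["centre"],4).tolist()) for d in pinpoint(c,l)[:2]])
cv2.imwrite("pics/end.png",np.hstack(out)[:,:,::-1])
E
```

```text
time: 28.4
ee_pos: [0.6625, -0.0453, 0.3668]
ee_rot: [-0.705, 0.052, 0.705, 0.051]
force: [-0.8, -0.4, -1.0]
grip_width: -0.001
force: [0.9, -0.4, 0.3]
grip_width: 0.003
force: [0.1, -0.3, -0.3]
grip_width: 0.004
force: [0.1, -0.1, -0.6]
grip_width: -0.002
scene clamp_knob [(0.59, [0.5164, -0.0289, 0.1355])]
scene tile_centre [(0.83, [0.5153, -0.0275, 0.0878]), (0.67, [0.5289, 0.2229, -0.0018])]
scene beaker_small [(0.67, [0.5313, 0.226, 0.0017]), (0.35, [0.5165, -0.0257, 0.0812])]
scene vial [(0.56, [0.6548, -0.2089, -0.0003])]
scene timer [(0.92, [0.4744, -0.6046, -0.0034]), (0.72, [0.5172, -0.0288, 0.0819])]
top clamp_knob [(0.76, [0.5113, -0.0292, 0.1316]), (0.23, [0.5115, -0.0294, 0.0787])]
top tile_centre [(0.77, [0.5111, -0.03, 0.0846])]
top beaker_small [(0.46, [0.5268, 0.2279, 0.0011])]
top vial [(0.42, [0.6531, -0.213, 0.0016])]
top timer [(0.54, [0.4693, -0.6022, 0.0001]), (0.28, [0.5189, -0.0249, 0.0915])]
```

View pics/end.png

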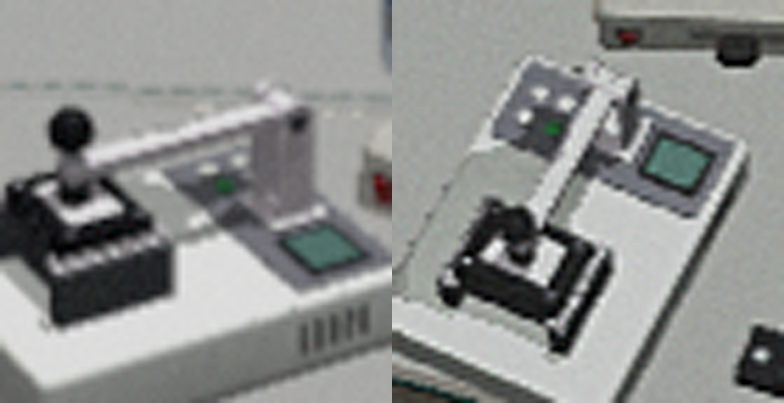

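The clamp arm lies level with its foot on the tile's back. The knob is at z≈0.134 (expected 0.134) and the tile sits flat between the stops. The robot is clear of everything, so I'm handing in.

```bash
python3 -c "
from bench import *
print(finish_job(),state()['time'])"
```

```text
the job is handed in; nothing more can be done
the job is handed in; nothing more can be done
```

The job is done and handed in at about 32 s of the 64 s allowed. I picked the tile up by its ribbed sides and stood it in the slot. I then re-gripped it from the meter side, laid it face down on the port and pushed the clamp arm over so that it sank onto the tile's back.

**Last checks:**
- **Tile:** the final pictures show it flat between the corner stops. Its centre measured at 0.088 m (scene) and 0.085 m (top) against the 0.087 m expected.
- **Clamp:** the arm is level with its foot on the tile. The knob height measured 0.136 and 0.132 m against the 0.134 m expected.
- **Bystanders:** the beaker, vial and timer are within measuring error of where they started.
- **Robot:** it stands clear, with no contact force on the wrist.

**Checks that disagreed or were less certain:**
- **Cameras:** the two disagreed by about 6 mm in y throughout. I used their average for the port; contact in the slot had come out midway between them.
- **Port contact:** contact came about 1 mm above the height I had calculated.
- **White patch:** the back of the tile shows a small white patch. I took it for a label because it is clearly smaller than the face.
- **Clamp moved early:** before I pushed it, the knob read about 20 mm farther back than at the start. An earlier move may have brushed the arm, but I did not see it happen.
- **Clamp push:** the fingertip rode up the knob briefly, reading 22 N vertical at the wrist, and then the arm went over.

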